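# Load the bobbin rack into its bay past the drop gate

### The arm

A 6-joint arm with a two-finger parallel gripper is mounted at the origin on the work surface; the furniture and walls round the work are solid. World frame = base frame: x ahead of the robot, y to its left, z up, the work surface at z = 0. Lengths are in m, angles in rad, forces in N, time in s.
With the tool pointing down it reaches from about 0.225 to 0.725 m from the base axis. Payload 3.1 kg.
Tool frame: the origin (TCP) lies midway between the tips of the shut fingers; the grasp point (between the pads) lies 19 mm behind it; z points along the fingers, y is the line along which they close (so a half turn about z gives the same grasp; the last joint's range is limited). The gripper opens to 85 mm and grips with 20 to 120 N. Pads are 22 mm wide; open, the fingers measure 114 mm over their backs; the gripper's body (76 mm by 85 mm) begins 54 mm behind the grasp point. The pads swing forward as they close: fully open they stand 13 mm farther back than shut.
Start: joints at [-1.274, 0.048, 0.099, 1.622, 0, 1.443], TCP at [0.216, -0.478, 0.231] pointing down, gripper open.
Joint ranges: [-2.91, 2.91], [-0.99, 1.94], [-1.21, 1.42], [-2.12, 2.29], [-1.49, 1.47], [-3.14, 3.14]. Speed limits (rad/s): [2.79, 2.79, 3.14, 3.14, 3.14, 3.14].

### API

Orientations are given as a unit quaternion [x, y, z, w].
In Python, from workcell import env gives the robot as it stands.
- The arm moves only by the tool jog_arm, never from a script. Its argument "steps" is one flat list of numbers, 7 for each row, row after row: the turn, a rotation vector about the tool's x, y, z in degrees, then the shift along the tool's x, y, z in mm, then the finger opening in mm, from 0 to 85.4. In form: [wx, wy, wz, x, y, z, hand, wx, wy, wz, x, y, z, hand, ...]. A call has 1 to 20 rows; each row shifts and turns the commanded pose from where the row before left it, along the tool's axes as they then stand; what a row does not reach is not made up. A row lasts 1/8 s, in which the tool goes at most 62.5 mm and 10.7 degrees, less where a joint would pass 70% of its speed; a pose out of reach is approached as far as the arm can. A call with a gripper value outside its range is refused whole. The fingers move at their own pace and stop on an object; "force" is the grip in N (left out, the last holds). Time passes only in rows, so rows that do not move let the fingers close. It gives the time, the measured TCP pose, the force, the opening and the grip force at its end, in the units of the state.
- env.sense(): the state, without advancing time (a new reading comes with each control period).
- env.camera(name): name is "scene" or "top"; returns (picture, depth): 400x640x3 uint8, blue, green, red; 400x640 float32, m along the optical axis (not along the pixel's ray), 0 where there is no reading.
- env.camera_model(name): a dict with "intrinsics" (3x3 intrinsics, pixels), "R" (3x3) and "t" (3): a world point X has camera coordinates R X + t. Camera axes: x right, y down, z forward; pixel columns grow to the right and rows downward; lengths in m; the calibration is good to about 2 mm. A picture is of the moment at which its call begins. camera_model takes no time and is no camera call.
- env.sign_off(): hands the job in; it is judged then, once.
The state is a dict: "time": time; "joint_pos": joint angles; "joint_velocities": joint speeds; "joint_efforts": joint torques, N m; "ee_pos": TCP position; "ee_rot": TCP orientation; "contact_force": force on the tool from outside, world axes, zero at the start; "torque": the same for the moment, N m; "opening": finger opening in m; "grip_force": force on a finger pad.
Only numpy, scipy, OpenCV 4.12 (cv2) and the standard library are available. Lean on these libraries where they do the work, as an engineer would, in place of code of your own. Each camera call takes 0.05 s, during which the arm holds its last target. There are 200 camera calls.

### The job

Put the bobbin rack away in its covered bay without picking it up or pinching it: with one fingertip press the long steel lip down to raise the drop gate, and keep it held up while another fingertip pushes the rack by its upright push plate along the chute, past the gate, until it is fully home against the end stop. Then let go of the lip, so that the gate falls shut behind the rack and locks it in. Keep every bobbin in its pocket, do not let the gate come down on the rack, and leave the orange thread cone, the steel pattern weight and the wax block beside the chute alone.

Things in the scene. Friction and masses are not known exactly. Their poses are not given: they have to be found in the camera images.
- bay: Plywood chute and covered bay, fixed to the table, 340 x 106 mm. Origin on the table on the chute's centre line in the plane of the gate; x points along the chute into the bay, z up. Floor 6 thick, x = -224 to 116. Chute rails (x < 0) fill y = 34 to 44 (left, top z = 46) and y = -44 to -34 (right, top z = 34). The bay (x > 10) has a clear cover, top z = 35; fingers stay in x < 0
- gate (a joint): Drop gate, a sprung steel rocker hinged along the top of the left rail (axis along the bay's x, at y = 40, z = 50). Its blade, 4 thick x 18 high, slopes across the chute at x = 0 down to the right rail. 0 rad = shut; grows as the lip is pressed down; stop at 0.6. It clears the rack from 0.30 on. It falls shut by itself; 1 to 2.5 N on the lip hold it open; the rack cannot push it open
- gate_lip (a point): Middle of the top face of the gate's press lip, a steel strip 207 mm long (bay x = -222 to -15) and 38 wide outside the left rail; press it anywhere, a fingertip may slide along it. It moves with the gate: shut, this point is at bay y = 74, z = 53 mm and the lip slopes up outwards by 0.5 rad; at gate 0.5 rad it is level, y = 52 to 90, top at z = 36
- rack: Loose wooden bobbin rack in the chute, block 94 long (x) x 64 wide x 16 high (20 with bobbins), 0.3 to 0.45 kg loaded. Origin at the centre of its underside; x points to the bay. 2 mm play to each rail. Home, against the end stop, its origin is at bay x = 55 mm. A low stem (12 wide, top 10 above the underside) runs 40 back to the push plate and passes under the shut gate
- push_plate (a point): Middle of the rear face (away from the bay) of the rack's upright steel push plate, 46 wide (y) x 6 thick, reaching from 8 to 58 mm above the rack's underside; this point is 40 above the underside and 93 behind the rack's origin (so at bay x = -38 when home). Push it along the rack's +x
- bob0: Loose metal bobbin with thread, 25 diameter x 12 high, in a pocket (8 deep) of the rack; origin at the centre of its underside
- bob1: Loose metal bobbin with thread, 25 diameter x 12 high, in a pocket (8 deep) of the rack; origin at the centre of its underside
- bob2: Loose metal bobbin with thread, 25 diameter x 12 high, in a pocket (8 deep) of the rack; origin at the centre of its underside
- bob3: Loose metal bobbin with thread, 25 diameter x 12 high, in a pocket (8 deep) of the rack; origin at the centre of its underside
- bob4: Loose metal bobbin with thread, 25 diameter x 12 high, in a pocket (8 deep) of the rack; origin at the centre of its underside
- cone: Orange thread cone, 52 diameter x 105 high, standing beside the chute; origin at its foot. Leave it alone
- slug: Turned steel pattern weight, 42 diameter x 30 high, beside the chute; origin at its foot. Leave it alone
- wax: Yellow wax block, 30 x 46 x 19, beside the chute; origin at its foot. Leave it alone
Mind the look-alikes: they are no part of the job. Leave any blue or green look-alike of the bob3 alone.

How it is judged:
By the outcome, as a careful person would: the job done as asked, in the order asked, and still so for the second after the job is handed in, with the robot touching nothing.
It also fails if it takes over 43 s, if anything falls off the work surface, if the arm or the gripper's body presses on something with over 40 N, if the wrist force passes 120 N, or if a joint passes its speed limit or range.

## Working session

There is one attempt and no reset: what is moved stays moved. The work goes in short steps, Python scripts to look and compute and a tool call to move; the robot and the scene stay as the last step left them, time stands still between calls to the robot, and variables do not carry over. Pictures are saved under pics/ and viewed, at most 10 in all, crops included, and the job is handed in when it is done.

Besides the shell and the picture viewer there is one more tool, called after "Emit:" as name(argument=value, ...), one argument or row to a line, values as JSON. jog_arm: Moves the arm, as the interface text tells. Its arguments: {"type":"object","properties":{"steps":{"type":"array","items":{"type":"number"}},"force":{"type":"number"}},"required":["steps"]}

```bash
mkdir -p pics; cat > h.py <<'E'
import numpy as np,cv2,pickle
from workcell import env
def snap(n,tag):
    p,d=env.camera(n); cv2.imwrite(f'pics/{tag}.png',p); m=env.camera_model(n); pickle.dump((p,d,m),open(f'{tag}.pkl','wb')); return p,d,m
def world(tag,u,v,r=1):
    p,d,m=pickle.load(open(f'{tag}.pkl','rb')); K=np.array(m['intrinsics']);R=np.array(m['R']);t=np.array(m['t'])
    w=d[v-r:v+r+1,u-r:u+r+1]; z=np.median(w[w>0]); c=np.linalg.inv(K)@[u,v,1]*z
    return R.T@(c-t)
E
python3 - <<'E'
from h import *
for n in('top','scene'):
    p,d,m=snap(n,n+'0'); print(n,-np.array(m['R']).T@m['t'],np.array(m['R'])[2])
print(env.sense())
E
```

```text
top [0.47767836 0.01715431 0.90495975] [ 0.15981163 -0.0086222  -0.98710987]
scene [0.30389555 0.67362134 0.46924416] [ 0.38105976 -0.79226945 -0.47655281]
{'time': 0.1, 'joint_pos': array([-1.27377839e+00,  4.86714166e-02,  9.77283928e-02,  1.62202242e+00,
        2.03216071e-05,  1.44298071e+00]), 'joint_velocities': array([ 0.00056854, -0.00409473,  0.00279644, -0.00132974, -0.00091695,
       -0.00018661]), 'joint_efforts': array([ 2.05397773e-03, -3.39851117e+01,  3.20935357e+01,  1.57121656e-02,
       -1.56655533e-04, -1.71212484e-06]), 'ee_pos': array([ 0.21620776, -0.47778849,  0.23022389]), 'ee_rot': array([ 9.77523685e-01,  2.10822839e-01, -8.15209702e-05, -1.08153733e-03]), 'contact_force': array([-0.72781514, -0.55398836,  0.22362006]), 'torque': array([0.03886835, 0.01372378, 0.02106893]), 'grip_force': 0.0, 'opening': 0.08524254251965753}
```

View pics/top0.png

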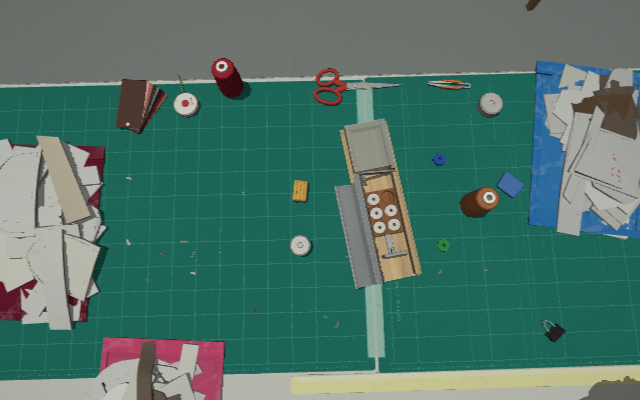

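View pics/scene0.png

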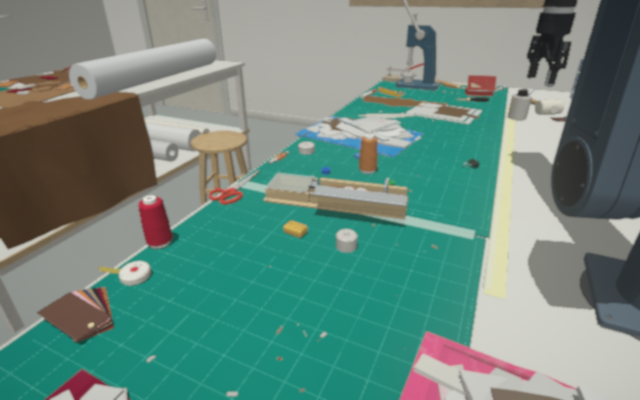

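The top view shows the chute's bay end at about (372,150) and its open end at about (388,282). The lip is the grey strip from (345,187) to (368,285), with the push plate near (395,250). The slug is at (300,245), wax at (300,190) and cone at (480,200). The small blue (438,159) and green (443,245) parts are the decoys.

```bash
python3 - <<'E'
from h import *
p=cv2.imread('pics/top0.png')
cv2.imwrite('pics/c1.png',cv2.resize(p[110:300,320:440],None,fx=4,fy=3.1,interpolation=cv2.INTER_CUBIC) if 0 else cv2.resize(p[110:300,300:460],None,fx=3.15,fy=3.15,interpolation=cv2.INTER_CUBIC))
for n,u,v in [('bayTL',343,133),('slug',300,243),('wax',300,190),('cone',489,198),('lip',358,235)]: print(n,world('top0',u,v).round(4))
E
```

```text
bayTL [ 0.7649 -0.0344  0.0075]
slug [0.5265 0.0636 0.0288]
wax [0.6386 0.0618 0.0191]
cone [ 0.5981 -0.3055  0.0978]
lip [ 0.5379 -0.0544  0.0484]
```

View pics/c1.png

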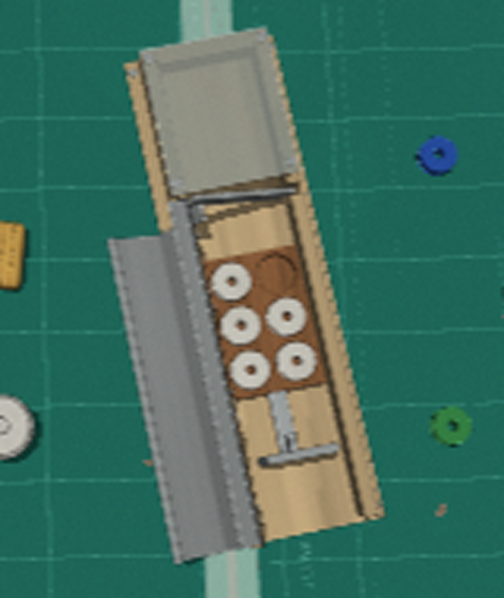

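```bash
cat >> h.py <<'E'
def ray(tag,u,v,z):
    p,d,m=pickle.load(open(f'{tag}.pkl','rb')); K=np.array(m['intrinsics']);R=np.array(m['R']);t=np.array(m['t'])
    C=-R.T@t; r=R.T@np.linalg.inv(K)@[u,v,1]; return (C+r*(z-C[2])/r[2])[:2]
E
python3 - <<'E'
from h import *
from scipy.optimize import least_squares
F=[(382,516,34,-224,-44),(112,240,62,-15,90.7),(177,562,62,-222,90.7),(261,543,46,-224,34)]
W=np.array([ray('top0',300+u/3.15,110+v/3.15,z/1e3) for u,v,z,_,_ in F]);B=np.array([f[3:] for f in F])/1e3
def T(q,B): c,s=np.cos(q[2]),np.sin(q[2]); return q[:2]+B@np.array([[c,s],[-s,c]])
s=least_squares(lambda q:(T(q,B)-W).ravel(),[.6,-.1,.2]); q=s.x
print('bay',q[:2].round(4),np.degrees(q[2]),'res mm',(s.fun*1e3).round(1))
np.save('bay.npy',q)
c,sn=np.cos(q[2]),np.sin(q[2]);inv=lambda w:(w-q[:2])@np.array([[c,-sn],[sn,c]])*1e3
for n,u,v,z in [('plateR',338,452,64),('plateL',260,463,64),('rackfrontR',294,247,22),('rackrearL',235,397,22)]:
    print(n,inv(ray('top0',300+u/3.15,110+v/3.15,z/1e3)).round(1))
for n,u,v in [('lip',350,235),('liplow',362,275),('rail',417,270),('plate',395,255),('plate',400,253)]:
    w=world('top0',u,v,0); print(n,inv(w[:2]).round(1),w[2].round(4))
for w in [(.5265,.0636),(.6386,.0618),(.5981,-.3055)]: print(inv(np.array(w)).round())
for x in(-224,-200,-49): print(x,T(q,np.array([[x,36]])/1e3).round(4))
E
```

```text
bay [ 0.6686 -0.0974] 9.81252485217229 res mm [-1.7  1.   1.8  1.6  0.7 -0.5 -0.8 -2.1]
plateR [-177.   -21.1]
plateL [-173.9   28.1]
rackfrontR [-38.8 -31.8]
rackrearL [-128.9   28.8]
lip [-118.6   81. ] 0.0558
liplow [-200.1   74.2] 0.0548
rail [-213.5  -38.8] 0.0329
plate [-175.     3.2] 0.0637
plate [-173.2   -7.3] 0.0639
[-113.  183.]
[ -2. 162.]
[-105. -193.]
-224 [[ 0.4417 -0.1001]]
-200 [[ 0.4654 -0.096 ]]
-49 [[ 0.6141 -0.0703]]
```

Emit:
jog_arm(
  steps=[0,0,7.25,0,0,0,60,0,0,7.25,0,0,0,60,0,0,0,31.3,-33.3,0,60,0,0,0,31.3,-33.3,0,60,0,0,0,31.3,-33.3,0,60,0,0,0,31.3,-33.3,0,60,0,0,0,31.3,-33.3,0,60,0,0,0,31.3,-33.3,0,60,0,0,0,31.3,-33.3,0,60,0,0,0,31.3,-33.3,0,60,0,0,0,31.3,-33.3,0,60,0,0,0,31.3,-33.3,0,60,0,0,0,0,0,45,60,0,0,0,0,0,45,60,0,0,0,0,0,0,60,0,0,0,0,0,0,60],
)

```text
time: 2.1
ee_pos: [0.4684, -0.0971, 0.1427]
ee_rot: [0.996, 0.086, 0.001, 0.0]
contact_force: [-0.0, -1.4, 0.3]
opening: 0.0601
grip_force: 0.0
```

```bash
python3 - <<'E'
from h import *
for n in('top','scene'): p,d,m=snap(n,n+'1')
cv2.imwrite('pics/c2.png',cv2.resize(p[130:260,240:440],None,fx=4,fy=4,interpolation=cv2.INTER_CUBIC))
s=env.sense(); q=np.load('bay.npy'); c,sn=np.cos(q[2]),np.sin(q[2])
print(s['time'],s['ee_pos'],s['ee_rot'],s['opening'],s['contact_force'],(s['ee_pos'][:2]-q[:2])@np.array([[c,-sn],[sn,c]])*1e3)
E
```

```text
2.2 [ 0.46970265 -0.09762907  0.14434477] [0.99633137 0.08553978 0.00236508 0.00107079] 0.05979070934018448 [-0.567374   -0.3023365   0.79060452] [-195.99258607   33.65383273]
```

View pics/c2.png

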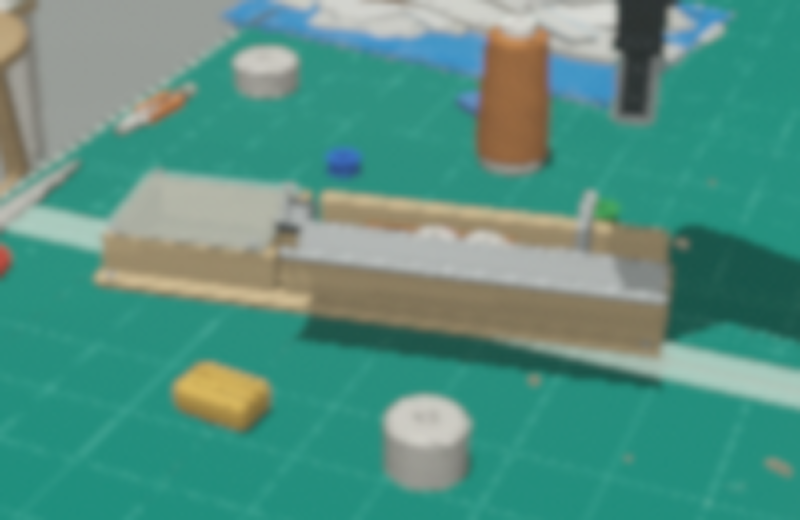

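The near fingertip is at crop (635,118), full-frame (399,159), above and behind the plate at crop (587,215). I'll measure its height.

```bash
python3 - <<'E'
from h import *
q=np.load('bay.npy'); c,sn=np.cos(q[2]),np.sin(q[2])
for v in range(148,164,2):
    for u in (395,398,402):
        w=world('scene1',u,v,0); print(v,u,((w[:2]-q[:2])@np.array([[c,-sn],[sn,c]])*1e3).round(1),(w[2]*1e3).round(1),end=' | ')
    print()
print(np.mean([env.sense()['ee_pos'] for _ in range(5)],0))
E
```

```text
148 395 [-189.4   73.5] 175.1 | 148 398 [-195.5   78.9] 177.8 | 148 402 [-203.3   80. ] 179.0 | 
150 395 [-189.7   71.7] 170.1 | 150 398 [-196.    80.7] 174.3 | 150 402 [-203.6   76.5] 173.4 | 
152 395 [-190.    70.3] 165.3 | 152 398 [-196.3   79.1] 169.4 | 152 402 [-204.    77.9] 169.7 | 
154 395 [-190.7   76.7] 163.6 | 154 398 [-196.5   73.8] 163.0 | 154 402 [-204.4   76.2] 164.8 | 
156 395 [-191.2   79.8] 160.5 | 156 398 [-197.    75.9] 159.5 | 156 402 [-204.6   71.1] 158.3 | 
158 395 [-191.4   76.1] 154.7 | 158 398 [-197.3   75.4] 155.0 | 158 402 [-205.1   71.9] 154.3 | 
160 395 [-191.5   69.6] 147.5 | 160 398 [-197.5   70.7] 148.6 | 160 402 [-205.4   69.2] 148.8 | 
162 395 [-175.9 -265.6] -2.2 | 162 398 [-184.5 -265.8] -1.4 | 162 402 [-195.9 -270.5] -2.2 | 
[ 0.46970265 -0.09762907  0.14434477]
```

Emit:
jog_arm(
  steps=[0,0,0,0,-2,0,60,0,0,0,0,0,20,60,0,0,0,0,0,20,60,0,0,0,0,0,20,60,0,0,0,0,0,15,60,0,0,0,0,0,10,60,0,0,0,0,0,6,60,0,0,0,0,0,6,60,0,0,0,0,0,6,60,0,0,0,0,0,5,60,0,0,0,0,0,3,60,0,0,0,0,0,0,60,0,0,0,0,0,0,60],
)

```text
time: 3.82
ee_pos: [0.4674, -0.0946, 0.0304]
ee_rot: [0.996, 0.086, -0.0, -0.0]
contact_force: [-0.1, 0.7, 1.1]
opening: 0.0599
grip_force: 0.3
```

```bash
python3 - <<'E'
from h import *
snap('top','top2'); p,d,m=snap('scene','scene2')
cv2.imwrite('pics/c3.png',cv2.resize(p[130:260,240:440],None,fx=4,fy=4,interpolation=cv2.INTER_CUBIC))
q=np.load('bay.npy'); c,sn=np.cos(q[2]),np.sin(q[2])
for u,v in [(350,200),(356,200),(362,200),(350,215),(358,215),(366,215)]:
    w=world('top2',u,v,1); print(u,v,((w[:2]-q[:2])@np.array([[c,-sn],[sn,c]])*1e3).round(1),(w[2]*1e3).round(1))
s=env.sense(); print(s['ee_pos'],s['contact_force'])
E
```

```text
350 200 [-46.9  64.5] 37.3
356 200 [-49.3  52.3] 36.9
362 200 [-54.2  42.3] 54.6
350 215 [-77.3  70.9] 36.2
358 215 [-80.7  54.8] 37.0
366 215 [-85.7  40.9] 55.0
[ 0.46744883 -0.09461827  0.03036241] [0.45343155 0.65823408 0.64655163]
```

View pics/c3.png

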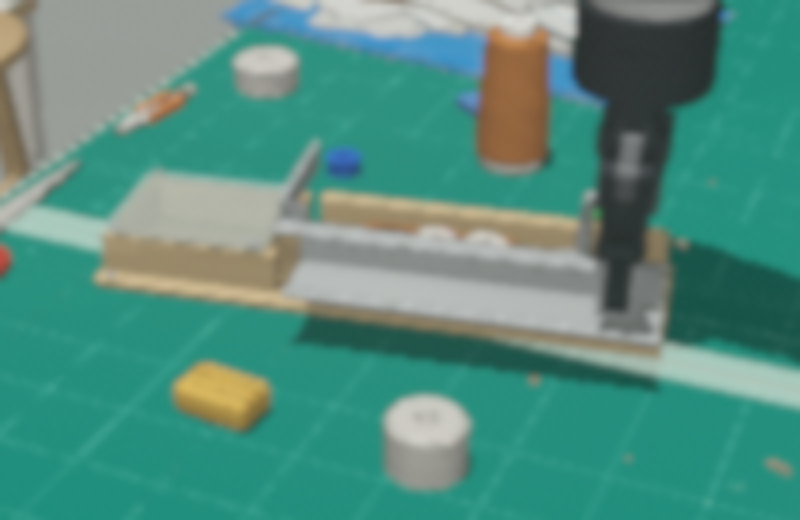

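The lip is level at z≈36.5 and the blade is raised at crop (305,170), so the gate is at about 0.5 rad. Next is the push.

Emit:
jog_arm(
  steps=[0,0,0,2,0,0,60,0,0,0,2,0,0,60,0,0,0,2,0,0,60,0,0,0,2,0,0,60,0,0,0,2,0,0,60,0,0,0,3,0,0,60,0,0,0,4,0,0,60,0,0,0,5,0,0,60,0,0,0,5,0,0,60,0,0,0,5,0,0,60,0,0,0,5,0,0,60,0,0,0,5,0,0,60,0,0,0,5,0,0,60,0,0,0,5,0,0,60,0,0,0,5,0,0,60,0,0,0,4,0,0,60,0,0,0,3,0,0,60,0,0,0,1,0,0,60,0,0,0,0,0,0,60],
)

```text
time: 6.3
ee_pos: [0.5317, -0.0836, 0.0303]
ee_rot: [0.996, 0.086, 0.0, -0.0]
contact_force: [-2.2, -0.7, 1.2]
opening: 0.0599
grip_force: 1.5
```

```bash
python3 - <<'E'
from h import *
snap('scene','scene3'); p,d,m=snap('top','top3')
cv2.imwrite('pics/c4.png',cv2.resize(p[110:300,300:460],None,fx=3.15,fy=3.15,interpolation=cv2.INTER_CUBIC))
q=np.load('bay.npy'); c,sn=np.cos(q[2]),np.sin(q[2]);B=lambda w:((w[:2]-q[:2])@np.array([[c,-sn],[sn,c]])*1e3).round(1)
for u,v in [(350,200),(356,200),(366,267)]:
    w=world('top3',u,v,1); print(u,v,B(w),(w[2]*1e3).round(1))
s=env.sense(); print(s['ee_pos'],B(s['ee_pos']),s['contact_force'])
E
```

```text
350 200 [-46.7  64.3] 35.8
356 200 [-49.4  52.3] 37.2
366 267 [-177.4  104.9] 486.8
[ 0.53176648 -0.08360268  0.03029993] [-132.4   36.9] [-2.66762784 -0.41903603  1.21577774]
```

View pics/c4.png

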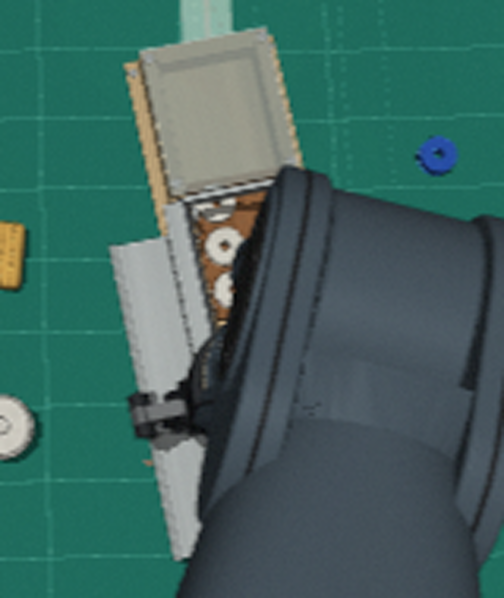

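The rack is moving under the raised gate: its front bobbin is at crop (215,210) and the lip is still level. I'll keep pushing.

Emit:
jog_arm(
  steps=[0,0,0,2,0,0,60,0,0,0,4,0,0,60,0,0,0,5,0,0,60,0,0,0,5,0,0,60,0,0,0,5,0,0,60,0,0,0,5,0,0,60,0,0,0,5,0,0,60,0,0,0,5,0,0,60,0,0,0,5,0,0,60,0,0,0,5,0,0,60,0,0,0,5,0,0,60,0,0,0,5,0,0,60,0,0,0,5,0,0,60,0,0,0,4,0,0,60,0,0,0,3,0,0,60,0,0,0,2,0,0,60,0,0,0,2,0,0,60,0,0,0,1,0,0,60,0,0,0,1,0,0,60,0,0,0,0,0,0,60],
)

```text
time: 8.9
ee_pos: [0.6046, -0.071, 0.0303]
ee_rot: [0.996, 0.086, 0.0, -0.0]
contact_force: [-2.6, -0.1, 2.3]
opening: 0.0596
grip_force: 1.5
```

Emit:
jog_arm(
  steps=[0,0,0,1,0,0,60,0,0,0,1,0,0,60,0,0,0,1,0,0,60,0,0,0,1,0,0,60,0,0,0,0,0,0,60],
)

```text
time: 9.52
ee_pos: [0.6086, -0.0703, 0.0303]
ee_rot: [0.996, 0.086, 0.0, -0.0]
contact_force: [-2.4, -0.6, 0.9]
opening: 0.0598
grip_force: 1.4
```

Emit:
jog_arm(
  steps=[0,0,0,1,0,0,60,0,0,0,1,0,0,60,0,0,0,1,0,0,60,0,0,0,0,0,0,60],
)

```text
time: 10.02
ee_pos: [0.6116, -0.0698, 0.0303]
ee_rot: [0.996, 0.086, 0.0, -0.0]
contact_force: [-3.5, -0.0, 0.9]
opening: 0.0599
grip_force: 1.4
```

Emit:
jog_arm(
  steps=[0,0,0,1,0,0,60,0,0,0,1,0,0,60,0,0,0,0,0,0,60],
)

```text
time: 10.4
ee_pos: [0.6131, -0.0696, 0.0303]
ee_rot: [0.996, 0.086, -0.0, 0.0]
contact_force: [-4.0, -1.0, 1.9]
opening: 0.0599
grip_force: 2.3
```

Emit:
jog_arm(
  steps=[0,0,0,1,0,0,60,0,0,0,0,0,0,60],
)

```text
time: 10.65
ee_pos: [0.6131, -0.0696, 0.0303]
ee_rot: [0.996, 0.085, -0.001, 0.0]
contact_force: [-6.7, -1.2, 3.2]
opening: 0.0601
grip_force: 3.4
```

Emit:
jog_arm(
  steps=[0,0,0,1,0,0,60,0,0,0,0,0,0,60],
)

```text
time: 10.9
ee_pos: [0.6131, -0.0696, 0.0303]
ee_rot: [0.996, 0.085, -0.002, 0.0]
contact_force: [-7.8, -1.2, 4.6]
opening: 0.06
grip_force: 4.6
```

The push has stalled at bay x ≈ -50, where home is expected, with the force rising. I'll check before releasing.

```bash
python3 - <<'E'
from h import *
p2,d2,m2=snap('scene','scene5'); p,d,m=snap('top','top5')
a=cv2.resize(p[110:240,330:410],None,fx=4,fy=4,interpolation=cv2.INTER_CUBIC)
b=cv2.resize(p2[150:240,250:365],None,fx=4,fy=4,interpolation=cv2.INTER_CUBIC)
b=cv2.copyMakeBorder(b,0,520-360,0,0,cv2.BORDER_CONSTANT); cv2.imwrite('pics/c5.png',np.hstack([a,b]))
q=np.load('bay.npy'); c,sn=np.cos(q[2]),np.sin(q[2]);B=lambda w:((w[:2]-q[:2])@np.array([[c,-sn],[sn,c]])*1e3).round(1)
for u,v in [(356,240),(350,220),(362,255),(350,200)]:
    w=world('top5',u,v,1); print(u,v,B(w),(w[2]*1e3).round(1))
print(B(env.sense()['ee_pos']))
E
```

```text
356 240 [-152.1  113.1] 534.5
350 220 [-132.9  113.6] 523.4
362 255 [-165.8  111.2] 539.3
350 200 [-112.3  108. ] 503.8
[-49.8  36.8]
```

View pics/c5.png

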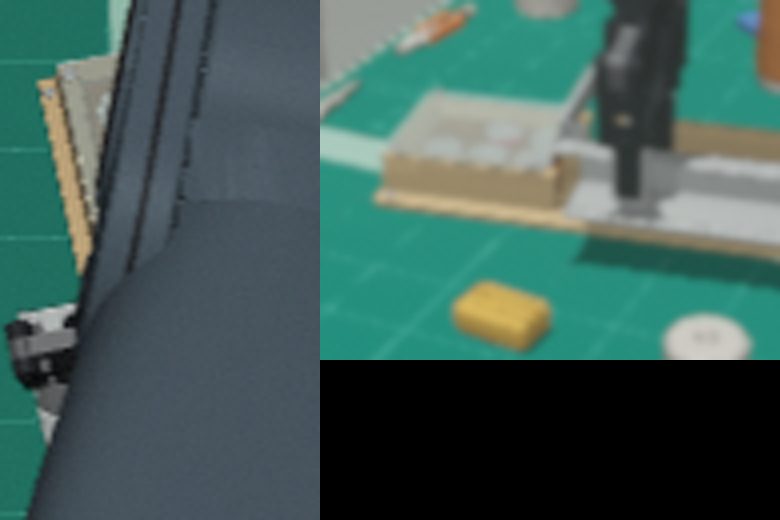

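The bobbins are visible under the clear cover and the gate is still up. I'll back off a little, then lift.

Emit:
jog_arm(
  steps=[0,0,0,-2,0,0,60,0,0,0,-3,0,0,60,0,0,0,-4,0,0,60,0,0,0,0,0,0,60,0,0,0,0,0,-3,60,0,0,0,0,0,-5,60,0,0,0,0,0,-6,60,0,0,0,0,0,-8,60,0,0,0,0,0,-12,60,0,0,0,0,0,-20,60,0,0,0,0,0,-30,60,0,0,0,0,0,-40,60,0,0,0,0,0,-40,60,0,0,0,-40,0,-20,60,0,0,0,-50,15,0,60,0,0,0,-50,25,0,60,0,0,0,-40,40,0,60,0,0,0,-20,45,0,60,0,0,0,0,50,0,60,0,0,0,0,50,0,60],
)

```text
time: 13.5
ee_pos: [0.4477, -0.3283, 0.2158]
ee_rot: [0.996, 0.085, 0.001, 0.001]
contact_force: [0.7, 0.1, 0.3]
opening: 0.0599
grip_force: 0.0
```

Emit:
jog_arm(
  steps=[0,0,0,0,45,0,60,0,0,0,0,45,0,60,0,0,0,0,0,0,60,0,0,0,0,0,0,60],
)

```text
time: 14.0
ee_pos: [0.4631, -0.4148, 0.2147]
ee_rot: [0.996, 0.086, 0.0, -0.0]
contact_force: [0.2, 0.4, 0.4]
opening: 0.0601
grip_force: 0.0
```

```bash
python3 - <<'E'
from h import *
p2,d2,m2=snap('scene','scene6'); p,d,m=snap('top','top6')
a=cv2.resize(p[110:260,310:430],None,fx=3.5,fy=3.5,interpolation=cv2.INTER_CUBIC)
b=cv2.resize(p2[150:240,260:360],None,fx=3.5,fy=3.5,interpolation=cv2.INTER_CUBIC)
b=cv2.copyMakeBorder(b,0,a.shape[0]-b.shape[0],0,0,cv2.BORDER_CONSTANT); cv2.imwrite('pics/c6.png',np.hstack([a,b]))
q=np.load('bay.npy'); c,sn=np.cos(q[2]),np.sin(q[2]);B=lambda w:((w[:2]-q[:2])@np.array([[c,-sn],[sn,c]])*1e3).round(1)
for u,v in [(350,235),(362,275)]:
    w=world('top6',u,v,1); print(u,v,B(w),(w[2]*1e3).round(1))
print(B(env.sense()['ee_pos']))
E
```

```text
350 235 [-118.7   81.1] 57.5
362 275 [-200.2   74.1] 53.5
[-256.2 -277.2]
```

View pics/c6.png

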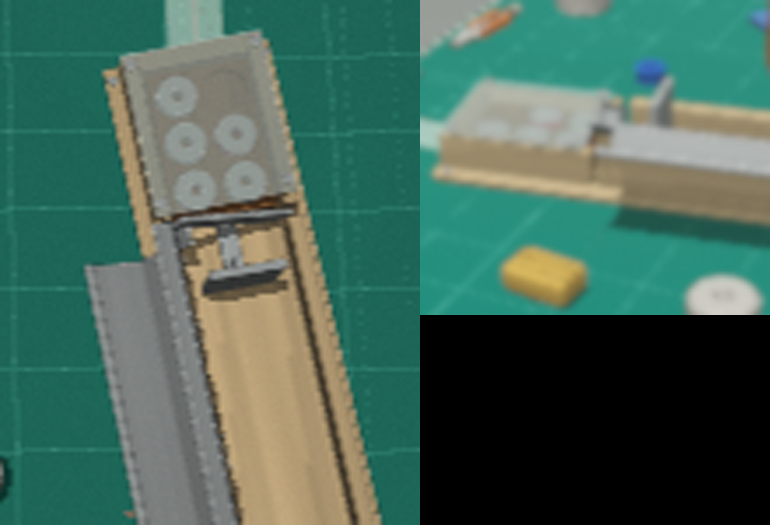

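The picture shows the rack under the cover with all five bobbins, the gate shut at crop (220,215), the plate behind it at crop (245,277), and the lip back at its shut height.

```bash
python3 -c "
from workcell import env
print(env.sign_off())"
```

```text
the job is handed in; nothing more can be done
None
```

The rack is against the end stop in its bay with all five bobbins in their pockets and the gate shut behind it; I never touched the cone, weight or wax, and handed the job in at about 14 s.

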